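# Hang the lemon bin on the louvred rack

## Task

Hang the green lemon bin on the rail of the louvred rack: lift it by its wooden bar, hook its back lip over the open stretch of the rail, let it down gently until you feel it seat, then slide it along the rail, in under the hood, until it comes up against the bin that already hangs there, and let go. The rack is thin sheet metal, so never knock or force the bin against it, keep the lemon wedges in the bin, and leave the mug alone.

Things in the scene. Friction and masses are not known exactly. Their poses are not given: they have to be found in the camera images.
- bin: Sage-green open bin, 110 x 110 mm, 70 mm high, front only 46 mm; about 0.3 to 0.5 kg with its lemons. Origin: centre of its underside; x points to its back (lip side), y along its width, z up. Back wall's rear face at x = 55 mm.
- bin_bar (a point): Centre of the bin's wooden grip bar, at (10, 0, 114) mm from the bin's origin: the bar runs along the bin's y, 12 mm thick in x, 14 mm high, 95 mm long, held by dark straps at both ends. Take it from above, fingers closing along the bin's x.
- bin_lip (a point): Middle of the seat of the bin's back lip, at (58, 0, 66) mm from the bin's origin. The lip is 60 mm wide along y: a 4 mm web, underside (seat) at z = 66 mm, reaching back from the wall, then a 4 mm tongue at x = 61 to 65 mm that hangs down to z = 50 mm, leaving a 6 mm gap behind the back wall.
- rack: Fixed rack: dark feet, posts 192 mm high, cream louvred panel 350 mm wide. Origin on the worktop under the panel sheet's front face, mid width; x to its back, y to the left seen from the front, z up. The panel is clamped on the posts (rigidly) at a height that is NOT measured: the rail's top edge, the panel's seat for lips, lies 125 to 185 mm above the worktop; feel it or see it.
- rack_open (a point): Point on the worktop under the rail, mid of its open stretch, at (-10, -108, 0) mm in the rack's frame. The rail is a 4 mm upright tongue, rack x = -12 to -8 mm, slot 22 mm deep behind it. Lips go in at rack y = -175 to -32 mm only. Lower louvres are flush with its front face: a level bin's back wall touches at bin origin x = -67 mm; a seated lip has 2 mm play to the front.
- rack_stop (a point): Point on the worktop at rack (-10, 60, 0) mm, under the near side of the beige bin that hangs fixed at the left end: the green bin touches it with its origin at rack y = 5 mm. A hood covers the slot from y = -32 to 175 mm (rolled edge, no flare): underside 6.7 mm above the rail's edge, x = -22 to 2 mm, 3 mm thick; a seated lip passes under it with 2.7 mm to spare.
- wedge_a: Lemon wedge, 50 x 44 x 28 mm, loose in the green bin
- wedge_b: Lemon wedge, 50 x 44 x 28 mm, loose in the green bin
- mug: Dark green mug, 95 mm high, 128 mm over its handle; origin under its middle; to be left alone
Things that resemble listed ones, but are neither listed nor needed, are in the scene too. What is shaped like the wedge_b but turquoise is not meant.

How it is judged (in metres and radians):
On the way, in this order (a step that is already met when the one before it is completed fails the run):
1. the bin has been brought to the open stretch of the rail and bears on the rack (y of bin in the frame of rack below -0.066 m and x of bin in the frame of rack above -0.074 m and height (world z) of bin above 0.052 m and contact force between bin and rack above 2 N), for 0.2 s.
2. the bin has been slid under the hood up to the hanging bin (y of bin in the frame of rack above 0.002 m and x of bin in the frame of rack above -0.074 m and height (world z) of bin above 0.052 m), for 0.1 s.
At the end, for the whole second after the job is handed in: The green bin hangs still and upright (within 0.1 rad) by its lip on the rack's rail, under the hood, its side within 4 mm of the hanging bin, with both lemon wedges in it, the robot clear of it (y of bin in the frame of rack between 0.001 and 0.009 m and x of bin in the frame of rack between -0.074 and -0.062 m and height (world z) of bin between 0.052 and 0.126 m and angle between bin's own z axis and vertical below 0.1 rad and contact force between bin and rack above 1 N and linear speed of bin below 0.02 m/s and horizontal distance between each of wedge_a, wedge_b and bin below 0.06 m and height (world z) of each of wedge_a, wedge_b above 0.05 m); the robot touches nothing.
It fails at once if the bin is knocked or forced against the rack (over 25 N) (contact force between bin and rack above 25 N).
It fails at once if the robot itself pushes on the rack (over 15 N) (contact force between any of the fingers, the arm and rack above 15 N).
It fails at once if a lemon wedge falls out of the bin (distance between any of wedge_a, wedge_b and bin above 0.12 m).
It fails at once if the mug is disturbed (distance of mug from where it was at the start of the episode above 0.03 m).
It also fails if it takes over 61 s, if anything falls off the work surface, if the arm or the gripper's body presses on something with over 40 N, if the wrist force passes 120 N, or if a joint passes its speed limit or range.

## Robot

A 6-joint arm with a two-finger parallel gripper is mounted at the origin on a cart in front of the work surface, level with it; the furniture and walls round the work are solid. World frame = base frame: x ahead of the robot, y to its left, z up, the work surface at z = 0. Lengths are in mm, angles in rad, forces in N, time in s.
With the tool pointing down it reaches from about 400 to 925 mm from the base axis. Payload 12.5 kg.
Tool frame: the origin (TCP) lies on the centre line of the jaws, within the pads' length; the fingertips stand 19 mm ahead of it and the grasp point (between the pads) is the TCP; z points along the fingers, y is the line along which they close (so a half turn about z gives the same grasp; the last joint's range is limited). The gripper opens to 95 mm and grips with 3 to 60 N. Pads are 20 mm wide; open, the fingers measure 119 mm over their backs; the gripper's body (75 mm by 180 mm) begins 59 mm behind the grasp point.
Start: joints at [1.016, 0.491, 1.559, -0, 1.092, -0.106], TCP at [271.164, 563.13, 233.661] pointing down, gripper open.
Joint ranges: [-3.1, 3.1], [-0.84, 2.19], [0.05, 2.79], [-1.13, 4.28], [0.06, 2.93], [-2.69, 2.69]. Speed limits (rad/s): [2.22, 2.22, 2.79, 3.14, 3.14, 3.14].

## Interface

Orientations are given as [roll, pitch, yaw] about the fixed x, y, z axes, in that order (R = Rz(yaw) Ry(pitch) Rx(roll)).
In Python, from cell import state, read_camera, job_done gives the robot as it stands.
- The arm moves only by the tool arm_command, never from a script. Its argument "deltas" is a list of rows, each an object of numbers: "dx", "dy", "dz": the shift along the world's x, y, z in m; "yaw": the turn about the world's z in degrees. In form: [{"dx": .., "dy": .., "dz": .., "yaw": ..}, ...]. A call has 1 to 20 rows; each row shifts and turns the commanded pose from where the row before left it; what a row does not reach is not made up. A row lasts 1/10 s, in which the tool goes at most 50 mm and 8.59 degrees, less where a joint would pass 70% of its speed; a pose out of reach is approached as far as the arm can. A call with a gripper value outside its range is refused whole. "gripper" is the finger opening in m, from 0 to 0.0951, set as the call begins (left out, the last holds). The fingers move at their own pace and stop on an object; the grip force is fixed at half the most. Time passes only in rows, so rows that do not move let the fingers close. It gives the time, the measured TCP pose, the force, the opening and the grip force at its end, in the units of the state.
- state(): the state, without advancing time (a new reading comes with each control period).
- read_camera(name): name is "scene" or "side" or "wrist"; returns a dict with "color" (420x560x3 uint8, red, green, blue), "range_z" (420x560 float32, mm along the optical axis (not along the pixel's ray), 0 where there is no reading), "fx", "fy", "cx", "cy" (pixels), "k1" (the pictures are not rectified: a ray, as slopes to the right and down, at radius r is drawn at 1 + k1 r^2 times it, then the intrinsics apply), "extrinsics" (4x4, takes a point from camera to world coordinates). Camera axes: x right, y up, looking along -z (the intrinsics and any distortion apply to the point x, -y, -z); pixel columns grow to the right and rows downward; lengths in mm; the calibration is good to about 2 mm. A picture is of the moment at which its call begins.
- job_done(): hands the job in; it is judged then, once.
The state is a dict: "t": time; "joints": joint angles; "qvel": joint speeds; "tau": joint torques, N m; "eef_pos": TCP position; "tcp_rot": TCP orientation; "ft_force": force on the tool from outside, world axes, zero at the start; "moment": the same for the moment, N m; "opening": opening from 0.0 (shut) to 1.0 (fully open); "grip_force": force on a finger pad.
Only numpy, scipy, OpenCV 4.12 (cv2) and the standard library are available. Lean on these libraries where they do the work, as an engineer would, in place of code of your own. Each camera call takes 0.05 s, during which the arm holds its last target. There are 200 camera calls.

## Working session

There is one attempt and no reset: what is moved stays moved. The work goes in short steps, Python scripts to look and compute and a tool call to move; the robot and the scene stay as the last step left them, time stands still between calls to the robot, and variables do not carry over. Pictures are saved under pics/ and viewed, at most 10 in all, crops included, and the job is handed in when it is done.

Besides the shell and the picture viewer there is one more tool, called as name([rows], argument=value, ...), one row to a line, values as JSON. arm_command: Moves the arm, as the interface text tells. Its arguments: {"type":"object","properties":{"deltas":{"type":"array"},"gripper":{"type":"number"}},"required":["deltas"]}

```bash
mkdir -p pics; cat > h.py <<'E'
import numpy as np, cv2
from cell import state, read_camera, job_done
def cloud(c):
    h,w=c["range_z"].shape
    v,u=np.mgrid[0:h,0:w].astype(float)
    K=np.array([[c["fx"],0,c["cx"]],[0,c["fy"],c["cy"]],[0,0,1.]])
    p=cv2.undistortPoints(np.stack([u.ravel(),v.ravel()],1)[:,None],K,np.array([c["k1"],0,0,0.]))[:,0].reshape(h,w,2)
    z=c["range_z"]
    P=np.stack([p[...,0]*z,-p[...,1]*z,-z],-1)
    E=np.array(c["extrinsics"]); W=P@E[:3,:3].T+E[:3,3]
    W[z==0]=np.nan
    return W
E
cat > a.py <<'E'
from h import *
for n in ("scene","side"):
    c=read_camera(n); np.savez("pics/%s.npz"%n,**c)
    cv2.imwrite("pics/%s0.png"%n,c["color"][...,::-1])
    print(n,np.round(c["extrinsics"],2).tolist(),c["k1"])
print(state())
E
python3 a.py
```

```text
scene [[0.56, 0.42, -0.72, -40.64], [-0.83, 0.28, -0.48, -254.48], [0.0, 0.86, 0.5, 535.42], [0.0, 0.0, 0.0, 1.0]] -0.11354925202747014
side [[0.84, 0.25, -0.49, 88.21], [-0.55, 0.4, -0.74, -592.93], [0.01, 0.88, 0.47, 574.33], [0.0, 0.0, 0.0, 1.0]] -0.0574207414742831
{'t': 0.1, 'joints': array([ 1.01639955e+00,  4.91483242e-01,  1.55936900e+00,  4.69167019e-06,
        1.09170602e+00, -1.05601648e-01]), 'qvel': array([ 0.0003202 , -0.00074799, -0.00311331,  0.0018116 ,  0.00108007,
        0.00038057]), 'tau': array([ 1.92619955e-03, -6.13627410e+01, -2.58600533e+01,  6.93244231e-02,
        4.70216037e-02, -4.57118119e-05]), 'eef_pos': array([271.05482385, 562.95516228, 233.13685779]), 'tcp_rot': array([-3.14063286e+00, -1.05918763e-04,  2.69279531e+00]), 'ft_force': array([-0.86965664, -1.12164642, -0.67194004]), 'moment': array([-0.00986908,  0.00899119,  0.00268817]), 'grip_force': 0.0, 'opening': 1.0007227685597866}
```

View pics/scene0.png

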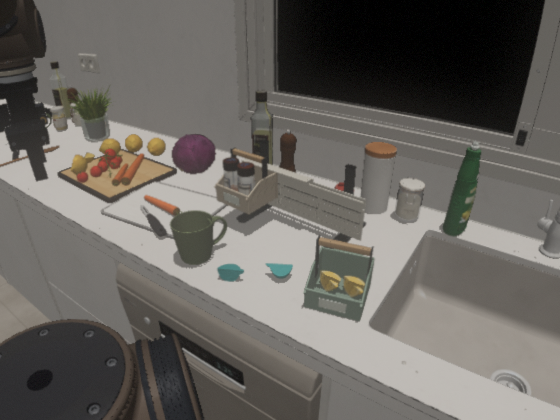

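View pics/side0.png

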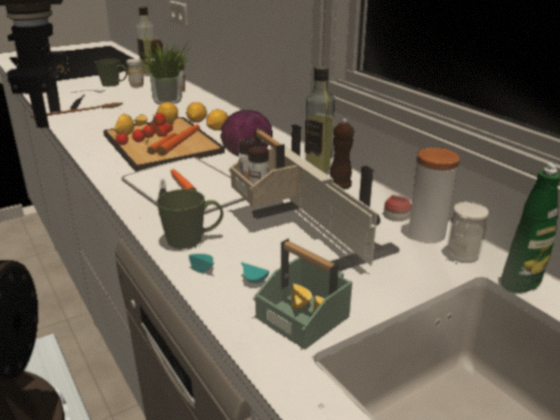

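```bash
cat > b.py <<'E'
from h import *
W={};C={}
for n in ("scene","side"):
    c=np.load("pics/%s.npz"%n); W[n]=cloud({k:c[k] for k in c.files}); C[n]=c["color"]
for n,pts in (("scene",[(345,245),(340,265),(320,200),(350,205),(285,180),(335,175),(320,195),(195,238),(310,300),(360,300)]),("side",[(310,255),(303,300),(335,220),(370,240),(185,218)])):
    for u,v in pts: print(n,u,v,np.round(W[n][v,u],1))
# topdown
x0,y0,s=380,-160,1.4
im=np.zeros((600,800,3),np.uint8); zb=np.full((600,800),-1e9)
for n in W:
    p=W[n].reshape(-1,3); col=C[n].reshape(-1,3)
    u=np.round((y0+560-p[:,1])*s); v=np.round((x0+420-p[:,0])*s)
    ok=np.isfinite(p[:,2])&(p[:,2]<300)&(u>=0)&(u<800)&(v>=0)&(v<600)&(p[:,2]>-20)
    o=np.where(ok)[0]; o=o[np.argsort(p[o,2])]
    for i in o: cv2.circle(im,(int(u[i]),int(v[i])),1,col[i][::-1].tolist(),-1)
cv2.imwrite("pics/top.png",im)
a=cv2.resize(C["scene"][130:320,210:390,::-1],None,fx=2.2,fy=2.2,interpolation=cv2.INTER_CUBIC)
b=cv2.resize(C["side"][110:350,225:395,::-1],(360,int(240*360/170)),interpolation=cv2.INTER_CUBIC)
o=np.zeros((max(len(a),len(b)),a.shape[1]+360,3),np.uint8); o[:len(a),:a.shape[1]]=a; o[:len(b),a.shape[1]:]=b
cv2.imwrite("pics/crop.png",np.clip(o*1.5,0,255).astype(np.uint8)); print(o.shape)
E
python3 b.py
```

```text
scene 345 245 [507.6 -23.2 120.4]
scene 340 265 [550.5   1.3  35.1]
scene 320 200 [683.8 126.3  87.9]
scene 350 205 [664.2  40.6 110.8]
scene 285 180 [680.  223.9 115.3]
scene 335 175 [957.5 222.9  21.6]
scene 320 195 [673.7 121.8 107.2]
scene 195 238 [411.7 269.   77.7]
scene 310 300 [440.6   7.1  21.2]
scene 360 300 [510.6 -65.5   4. ]
side 310 255 [511.6 -26.  121.9]
side 303 300 [511.2 -12.1  27.6]
side 335 220 [687.9 132.7  56.5]
side 370 240 [678.7  20.4  71. ]
side 185 218 [430.3 262.8  76.1]
(508, 756, 3)
```

View pics/crop.png

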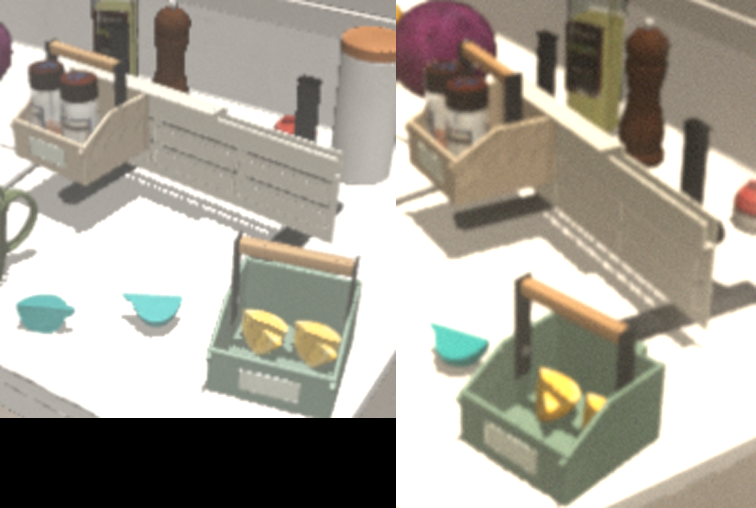

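View pics/top.png

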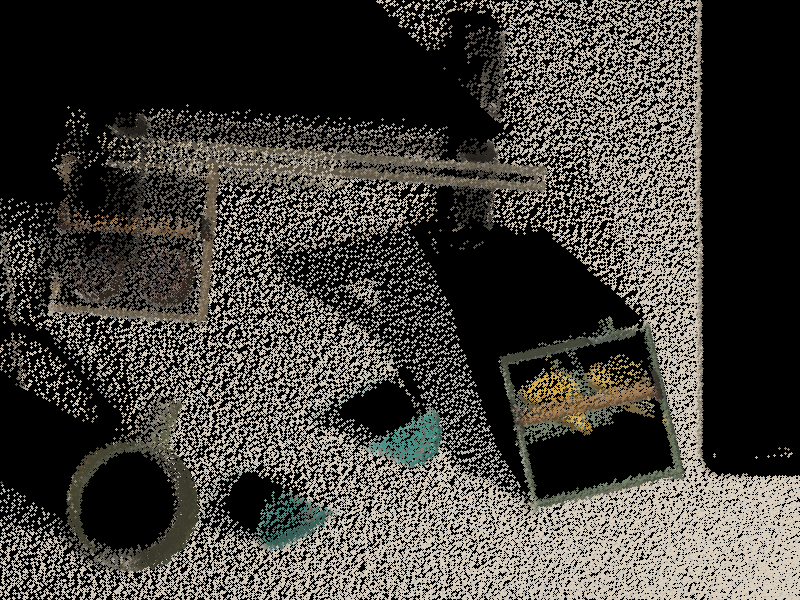

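```bash
cat > c.py <<'E'
from h import *
from scipy.optimize import least_squares, minimize
P=[];C=[];N=[]
for i,n in enumerate(("scene","side")):
    c=np.load("pics/%s.npz"%n); P.append(cloud({k:c[k] for k in c.files}).reshape(-1,3)); C.append(c["color"].reshape(-1,3)); N.append(np.full(len(P[-1]),i))
P=np.concatenate(P);C=np.concatenate(C).astype(int);N=np.concatenate(N)
ok=np.isfinite(P[:,2]);P,C,N=P[ok],C[ok],N[ok]
# bar
hsv=cv2.cvtColor(C[None].astype(np.uint8),cv2.COLOR_RGB2HSV)[0].astype(int)
m=(P[:,0]>440)&(P[:,0]<570)&(P[:,1]>-110)&(P[:,1]<50)
for k in (0,1):
    b=m&(N==k)&(P[:,2]>108)&(P[:,2]<130)&(hsv[:,1]>90)&(hsv[:,0]<25)
    q=P[b]; l=cv2.fitLine(q[:,:2].astype(np.float32),cv2.DIST_HUBER,0,.01,.01).ravel()
    d=l[:2]*np.sign(l[1]); t=(q[:,:2]-l[2:])@d
    mid=l[2:]+d*(t.min()+t.max())/2
    print("bar",k,len(q),"mid",mid,"len",np.ptp(t),"yaw",np.degrees(np.arctan2(-d[0],d[1])),"z",np.percentile(q[:,2],[2,50,98]))
# bin rims: min area rect of points z 30..75
    b=m&(N==k)&(P[:,2]>62)&(P[:,2]<72)&(hsv[:,1]<90)&(hsv[:,2]<150)
    print("back-rim pts z62-72",b.sum(),cv2.minAreaRect(P[b][:,:2].astype(np.float32)))
# rack
for k in (0,1):
    m=(N==k)&(P[:,1]>5)&(P[:,1]<250)&(P[:,0]>640)&(P[:,0]<710)&(P[:,2]>75)
    q=P[m]
    # lower front face: louvres flush with the rail front
    z=q[q[:,2]<100]
    l=cv2.fitLine(z[:,:2].astype(np.float32),cv2.DIST_HUBER,0,.01,.01).ravel(); d=l[:2]*np.sign(l[1])
    yaw=np.arctan2(-d[0],d[1]); print("rack",k,"yaw",np.degrees(yaw),"x at y=100",l[2]+(100-l[3])*d[0]/d[1],"res",np.std((z[:,:2]-l[2:])@[d[1],-d[0]]))
    ex=np.array([np.cos(yaw),np.sin(yaw)]);ey=np.array([-np.sin(yaw),np.cos(yaw)])
    X=(q[:,:2]-l[2:])@ex; Y=q[:,:2]@ey
    s=(Y>Y.min()+15)&(Y<Y.min()+135)
    print(" Ymin",Y.min(),np.percentile(Y,.5))
    for zz in range(75,200,5):
        t=s&(q[:,2]>=zz)&(q[:,2]<zz+5)
        if t.sum(): print("  z",zz,t.sum(),"X pct",np.round(np.percentile(X[t],[5,25,50,75,95]),1))
    h=np.histogram2d(Y,q[:,2],bins=[np.arange(-40,260,20),np.arange(100,200,5)])[0].astype(int)
E
python3 c.py
```

```text
Traceback (most recent call last):
  File "c.py", line 13, in <module>
    q=P[b]; l=cv2.fitLine(q[:,:2].astype(np.float32),cv2.DIST_HUBER,0,.01,.01).ravel()
              ~~~~~~~~~~~^^^^^^^^^^^^^^^^^^^^^^^^^^^^^^^^^^^^^^^^^^^^^^^^^^^^^
cv2.error: OpenCV(4.12.0) /io/opencv/modules/imgproc/src/linefit.cpp:50: error: (-215:Assertion failed) count > 0 in function 'fitLine2D_wods'
```

```bash
sed -i 's/(hsv\[:,1\]>90)&(hsv\[:,0\]<25)/(C[:,0]-C[:,2]>25)/; s/(hsv\[:,1\]<90)&(hsv\[:,2\]<150)/(C[:,0]-C[:,1]<-3)/' c.py; python3 c.py
```

```text
bar 0 413 mid [508.73899444 -20.45706908] len 97.59229319583639 yaw 13.027374 z [109.43651791 117.77874527 121.35958745]
back-rim pts z62-72 314 ((517.2904663085938, -18.21451187133789), (86.04763793945312, 110.92957305908203), 11.259221076965332)
bar 1 509 mid [509.77353485 -19.26238024] len 100.53433819014344 yaw 13.113721 z [109.62735934 118.90110396 122.08452677]
back-rim pts z62-72 346 ((519.1488037109375, -18.478599548339844), (90.54141235351562, 110.0182876586914), 12.853304862976074)
rack 0 yaw -3.4536483 x at y=100 673.27264 res 8.902822772602434
 Ymin 50.72556630222027 52.048841955507356
  z 75 81 X pct [-3.6 -2.5 -1.6 -0.5  1.6]
  z 80 110 X pct [-3.6 -2.4 -1.2  1.  12.2]
  z 85 164 X pct [-3.2 -2.   1.8 10.2 11.6]
  z 90 78 X pct [-2.9 -0.6  8.8 10.2 10.9]
  z 95 1 X pct [-0.8 -0.8 -0.8 -0.8 -0.8]
  z 100 78 X pct [-3.9 -2.2 -1.5 -0.7  0.8]
  z 105 85 X pct [-3.7 -2.5 -1.9 -0.9  0.3]
  z 110 90 X pct [-4.  -2.6 -1.9 -1.2  0.1]
  z 115 88 X pct [-3.6 -2.5 -1.9 -0.8 -0.1]
  z 120 154 X pct [-3.6 -1.9 -0.4 10.  12.1]
  z 125 181 X pct [-2.8 -0.3  9.3 11.  16.1]
  z 130 21 X 
[... 1020 characters left out ...]
5 102 X pct [-3.4 -2.6 -1.9 -0.9 10. ]
  z 120 202 X pct [-3.  -1.8  0.8 10.4 12.1]
  z 125 238 X pct [-2.8 -0.6  9.6 11.3 17.5]
  z 130 38 X pct [ 9.7 14.9 15.9 18.9 25.5]
  z 135 26 X pct [14.8 15.5 15.8 20.1 24.7]
  z 140 35 X pct [14.7 15.6 16.7 18.7 23.5]
  z 145 29 X pct [14.4 16.2 17.  20.3 25.3]
  z 150 30 X pct [14.8 16.  16.8 19.7 25.4]
  z 155 31 X pct [14.4 16.  16.8 20.5 25.4]
  z 160 29 X pct [14.3 15.9 16.5 18.7 24.3]
  z 165 30 X pct [14.8 15.4 17.1 21.  25. ]
  z 170 31 X pct [14.5 15.7 16.7 20.  26.1]
  z 175 36 X pct [15.  16.  16.7 18.4 24.8]
  z 180 30 X pct [14.8 15.6 17.1 19.6 24.2]
  z 185 27 X pct [14.6 15.7 17.5 19.8 23.5]
  z 190 58 X pct [14.2 16.  19.4 23.7 27.3]
```

```bash
sed -i '/^# rack/,$d' c.py; cat >> c.py <<'E'
yaw=np.radians(-3.4);x100=672
for k in (0,1,2):
    S=(N==k) if k<2 else np.ones(len(N),bool)
    yw,x1=yaw,x100
    for it in range(6):
        ex=np.array([np.cos(yw),np.sin(yw)]);ey=np.array([-np.sin(yw),np.cos(yw)])
        X=(P[:,:2]-[x1,100])@ex; Y=P[:,:2]@ey
        m=S&(Y>53)&(Y<215)&(P[:,2]>100)&(P[:,2]<118)&(abs(X)<6-it*.6)
        a=np.polyfit(P[m,1],P[m,0],1); x1=np.polyval(a,100); yw=-np.arctan(a[0])
    ex=np.array([np.cos(yw),np.sin(yw)]);ey=np.array([-np.sin(yw),np.cos(yw)])
    X=(P[:,:2]-[x1,100])@ex; Y=P[:,:2]@ey
    print("face",k,m.sum(),"yaw",np.degrees(yw),"x100",x1,"std",X[m].std())
    r=S&(abs(X)<3)&(P[:,2]>75)&(P[:,2]<128)&(Y>30)&(Y<120); ye=np.percentile(Y[r],[0,.5,2,5]); print(" Yend",ye)
    t=S&(Y>60)&(Y<180)&(X>-3)&(X<5)&(P[:,2]>112)&(P[:,2]<145); print(" railtop",np.percentile(P[t,2],[50,90,95,98,99.5]))
    t=S&(Y>200)&(Y<270)&(X>-14)&(X<14)&(P[:,2]>112)&(P[:,2]<150); print(" hood top",np.percentile(P[t,2],[50,90,95,98,99.5]))
    b=S&(Y>230)&(Y<330)&(X<-25)&(X>-95)&(P[:,2]>75)&(P[:,2]<115)
    h,e=np.histogram(Y[b],bins=np.arange(230,330,3)); i=h.argmax(); print(" beige",list(zip(e.astype(int),h)),)
E
python3 c.py
```

```text
bar 0 413 mid [508.73899444 -20.45706908] len 97.59229319583639 yaw 13.027374 z [109.43651791 117.77874527 121.35958745]
back-rim pts z62-72 314 ((517.2904663085938, -18.21451187133789), (86.04763793945312, 110.92957305908203), 11.259221076965332)
bar 1 509 mid [509.77353485 -19.26238024] len 100.53433819014344 yaw 13.113721 z [109.62735934 118.90110396 122.08452677]
back-rim pts z62-72 346 ((519.1488037109375, -18.478599548339844), (90.54141235351562, 110.0182876586914), 12.853304862976074)
face 0 395 yaw -4.136762976422921 x100 671.7387325995536 std 1.1043728071499552
 Yend [59.38512354 59.71155723 60.86011666 63.74463974]
 railtop [120.52503589 126.49105623 127.01084732 127.41724853 128.35464921]
 hood top [127.41430735 137.49905498 137.72578543 138.13296019 138.50580924]
 beige [(np.int64(230), np.int64(0)), (np.int64(233), np.int64(0)), (np.int64(236), np.int64(0)), (np.int64(239), np.int64(0)), (np.int64(242), np.int64(0)), (np.int64(245), np.int64(0)), (np.int64(248), np.int64(0)), (np.int64(251), np.int64(0)), (np.int64(254), np.int64(0)), (np.int64(257), np.int64(0)), (np.in
[... 2571 characters left out ...]
0)), (np.int64(260), np.int64(0)), (np.int64(263), np.int64(0)), (np.int64(266), np.int64(0)), (np.int64(269), np.int64(0)), (np.int64(272), np.int64(0)), (np.int64(275), np.int64(0)), (np.int64(278), np.int64(0)), (np.int64(281), np.int64(0)), (np.int64(284), np.int64(0)), (np.int64(287), np.int64(0)), (np.int64(290), np.int64(11)), (np.int64(293), np.int64(228)), (np.int64(296), np.int64(538)), (np.int64(299), np.int64(50)), (np.int64(302), np.int64(1)), (np.int64(305), np.int64(4)), (np.int64(308), np.int64(7)), (np.int64(311), np.int64(9)), (np.int64(314), np.int64(2)), (np.int64(317), np.int64(0)), (np.int64(320), np.int64(0)), (np.int64(323), np.int64(0)), (np.int64(326), np.int64(0))]
```

arm_command([
  {"dx":0.004,"dy":-0.009,"yaw":-0.8},
  {"dx":0.008,"dy":-0.02,"yaw":-1.8},
  {"dx":0.013,"dy":-0.032,"yaw":-2.8},
  {"dx":0.013,"dy":-0.032,"yaw":-2.8},
  {"dx":0.013,"dy":-0.032,"yaw":-2.8},
  {"dx":0.013,"dy":-0.032,"yaw":-2.8},
  {"dx":0.013,"dy":-0.032,"yaw":-2.8},
  {"dx":0.013,"dy":-0.032,"yaw":-2.8},
  {"dx":0.013,"dy":-0.032,"yaw":-2.8},
  {"dx":0.013,"dy":-0.032,"yaw":-2.8},
  {"dx":0.013,"dy":-0.032,"yaw":-2.8},
  {"dx":0.013,"dy":-0.032,"yaw":-2.8},
  {"dx":0.013,"dy":-0.032,"yaw":-2.8},
  {"dx":0.013,"dy":-0.032,"yaw":-2.8},
  {"dx":0.013,"dy":-0.032,"yaw":-2.8},
  {"dx":0.013,"dy":-0.032,"yaw":-2.8},
  {"dx":0.013,"dy":-0.032,"yaw":-2.8},
  {"dx":0.013,"dy":-0.032,"yaw":-2.8},
  {"dx":0.012,"dy":-0.028,"yaw":-2.8},
  {"dx":0.006,"dy":-0.014,"yaw":-1.0},
])

```text
$.deltas[0]: bad value
```

arm_command([
  {"dz":0},
  {"dz":0},
  {"dz":0},
])

```text
$.deltas[0]: bad value
```

arm_command([
  {"dx":0.004,"dy":-0.009,"dz":0.0,"yaw":-0.8},
  {"dx":0.008,"dy":-0.02,"dz":0.0,"yaw":-1.8},
  {"dx":0.013,"dy":-0.032,"dz":0.0,"yaw":-2.8},
  {"dx":0.013,"dy":-0.032,"dz":0.0,"yaw":-2.8},
  {"dx":0.013,"dy":-0.032,"dz":0.0,"yaw":-2.8},
  {"dx":0.013,"dy":-0.032,"dz":0.0,"yaw":-2.8},
  {"dx":0.013,"dy":-0.032,"dz":0.0,"yaw":-2.8},
  {"dx":0.013,"dy":-0.032,"dz":0.0,"yaw":-2.8},
  {"dx":0.013,"dy":-0.032,"dz":0.0,"yaw":-2.8},
  {"dx":0.013,"dy":-0.032,"dz":0.0,"yaw":-2.8},
  {"dx":0.013,"dy":-0.032,"dz":0.0,"yaw":-2.8},
  {"dx":0.013,"dy":-0.032,"dz":0.0,"yaw":-2.8},
  {"dx":0.013,"dy":-0.032,"dz":0.0,"yaw":-2.8},
  {"dx":0.013,"dy":-0.032,"dz":0.0,"yaw":-2.8},
  {"dx":0.013,"dy":-0.032,"dz":0.0,"yaw":-2.8},
  {"dx":0.013,"dy":-0.032,"dz":0.0,"yaw":-2.8},
  {"dx":0.013,"dy":-0.032,"dz":0.0,"yaw":-2.8},
  {"dx":0.013,"dy":-0.032,"dz":0.0,"yaw":-2.8},
  {"dx":0.012,"dy":-0.028,"dz":0.0,"yaw":-2.8},
  {"dx":0.006,"dy":-0.014,"dz":0.0,"yaw":-1.0},
])

```text
t: 2.1
eef_pos: [509.4, -22.1, 233.5]
tcp_rot: [-3.142, 0.0, 1.795]
ft_force: [-0.1, 0.2, 0.5]
opening: 0.999
grip_force: 0.0
```

arm_command([
  {"dx":0,"dy":0.001,"dz":-0.008,"yaw":0.2},
  {"dx":0,"dy":0.001,"dz":-0.015,"yaw":0},
  {"dx":0,"dy":0,"dz":-0.02,"yaw":0},
  {"dx":0,"dy":0,"dz":-0.02,"yaw":0},
  {"dx":0,"dy":0,"dz":-0.02,"yaw":0},
  {"dx":0,"dy":0,"dz":-0.015,"yaw":0},
  {"dx":0,"dy":0,"dz":-0.013,"yaw":0},
  {"dx":0,"dy":0,"dz":-0.009,"yaw":0},
  {"dx":0,"dy":0,"dz":0,"yaw":0},
])

```text
t: 3.0
eef_pos: [508.2, -17.0, 112.6]
tcp_rot: [-3.14, -0.001, 1.804]
ft_force: [-0.7, -0.2, -0.3]
opening: 0.997
grip_force: 0.0
```

arm_command([
  {"dx":0,"dy":0,"dz":0,"yaw":0},
  {"dx":0,"dy":0,"dz":0,"yaw":0},
  {"dx":0,"dy":0,"dz":0,"yaw":0},
  {"dx":0,"dy":0,"dz":0,"yaw":0},
  {"dx":0,"dy":0,"dz":0,"yaw":0},
  {"dx":0,"dy":0,"dz":0,"yaw":0},
  {"dx":0,"dy":0,"dz":0,"yaw":0},
  {"dx":0,"dy":0,"dz":0,"yaw":0},
], gripper=0.0)

```text
t: 3.8
eef_pos: [509.2, -17.9, 113.7]
tcp_rot: [3.142, 0.0, 1.803]
ft_force: [-0.1, 0.4, 0.2]
opening: 0.385
grip_force: 0.0
```

arm_command([
  {"dx":0,"dy":0,"dz":0,"yaw":0},
  {"dx":0,"dy":0,"dz":0,"yaw":0},
  {"dx":0,"dy":0,"dz":0,"yaw":0},
  {"dx":0,"dy":0,"dz":0,"yaw":0},
  {"dx":0,"dy":0,"dz":0,"yaw":0},
  {"dx":0,"dy":0,"dz":0,"yaw":0},
])

```text
t: 4.4
eef_pos: [509.3, -17.9, 113.7]
tcp_rot: [3.141, 0.0, 1.803]
ft_force: [1.0, -0.8, -0.1]
opening: 0.121
grip_force: 30.0
```

arm_command([
  {"dx":0,"dy":0,"dz":0.002,"yaw":0},
  {"dx":0,"dy":0,"dz":0.004,"yaw":0},
  {"dx":0,"dy":0,"dz":0.007,"yaw":0},
  {"dx":0,"dy":0,"dz":0.01,"yaw":0},
  {"dx":0,"dy":0,"dz":0.012,"yaw":0},
  {"dx":0,"dy":0,"dz":0.012,"yaw":0},
  {"dx":0,"dy":0,"dz":0.012,"yaw":0},
  {"dx":0,"dy":0,"dz":0.012,"yaw":0},
  {"dx":0,"dy":0,"dz":0.01,"yaw":0},
  {"dx":0,"dy":0,"dz":0.006,"yaw":0},
  {"dx":0,"dy":0,"dz":0.003,"yaw":0},
  {"dx":0,"dy":0,"dz":0.001,"yaw":0},
  {"dx":0,"dy":0,"dz":0,"yaw":0},
  {"dx":0,"dy":0,"dz":0,"yaw":0},
])

```text
t: 5.8
eef_pos: [509.0, -17.9, 204.2]
tcp_rot: [-3.141, -0.0, 1.803]
ft_force: [-1.0, -0.9, -4.2]
opening: 0.121
grip_force: 30.0
```

arm_command([
  {"dx":0.001,"dy":0.001,"dz":0,"yaw":-0.3},
  {"dx":0.003,"dy":0.003,"dz":0,"yaw":-0.6},
  {"dx":0.005,"dy":0.006,"dz":0,"yaw":-1},
  {"dx":0.007,"dy":0.009,"dz":0,"yaw":-1.2},
  {"dx":0.007,"dy":0.009,"dz":0,"yaw":-1.3},
  {"dx":0.007,"dy":0.009,"dz":0,"yaw":-1.3},
  {"dx":0.007,"dy":0.009,"dz":0,"yaw":-1.3},
  {"dx":0.007,"dy":0.009,"dz":0,"yaw":-1.3},
  {"dx":0.007,"dy":0.009,"dz":0,"yaw":-1.3},
  {"dx":0.007,"dy":0.009,"dz":0,"yaw":-1.3},
  {"dx":0.007,"dy":0.009,"dz":0,"yaw":-1.3},
  {"dx":0.007,"dy":0.009,"dz":0,"yaw":-1.3},
  {"dx":0.007,"dy":0.008,"dz":0,"yaw":-1.3},
  {"dx":0.007,"dy":0.007,"dz":0,"yaw":-1.2},
  {"dx":0.005,"dy":0.005,"dz":0,"yaw":-0.8},
  {"dx":0.003,"dy":0.003,"dz":0,"yaw":-0.5},
  {"dx":0.001,"dy":0.001,"dz":0,"yaw":-0.2},
  {"dx":0,"dy":0,"dz":0,"yaw":0},
  {"dx":0,"dy":0,"dz":0,"yaw":0},
  {"dx":0,"dy":0,"dz":0,"yaw":0},
])

```text
t: 7.8
eef_pos: [604.0, 96.9, 204.7]
tcp_rot: [3.141, 0.0, 1.497]
ft_force: [-0.5, -0.6, -3.4]
opening: 0.125
grip_force: 30.0
```

```bash
cat > d.py <<'E'
import sys; from h import *
ims=[]
for n in ("scene","side"):
    c=read_camera(n); np.savez("pics/%s_%s.npz"%(n,sys.argv[1]),**c)
    im=c["color"][...,::-1]
    im=im[110:310,210:410] if n=="scene" else im[110:310,220:420]
    ims.append(cv2.resize(im,(400,400),interpolation=cv2.INTER_CUBIC))
cv2.imwrite("pics/v%s.png"%sys.argv[1],np.clip(np.hstack(ims)*1.5,0,255).astype(np.uint8))
s=state(); print(s["eef_pos"],s["tcp_rot"],s["ft_force"],s["moment"])
E
python3 d.py 1
```

```text
[604.07994987  96.94463013 204.75194491] [3.14141260e+00 1.43245537e-05 1.49706785e+00] [ 0.02952003 -0.14406358 -2.23820949] [-0.0703985   0.05967113 -0.04937655]
```

View pics/v1.png

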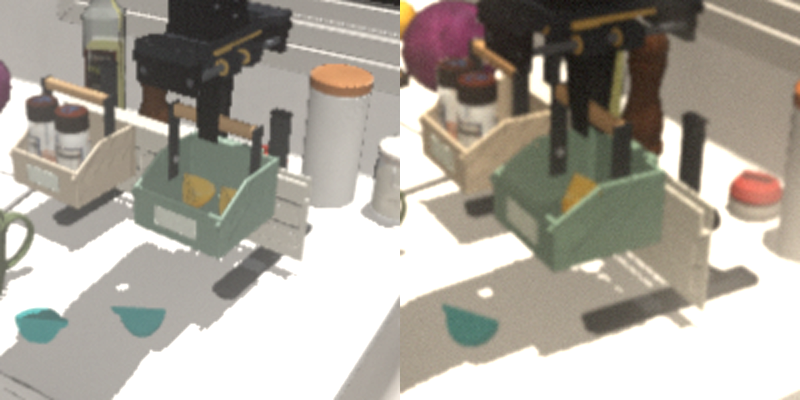

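```bash
cat > e.py <<'E'
import sys; from h import *
yw=np.radians(-4.2); ex=np.array([np.cos(yw),np.sin(yw)]);ey=np.array([-np.sin(yw),np.cos(yw)])
s=state(); t=s["eef_pos"]; bx,by=t[:2]@ex-10,t[:2]@ey; bz=t[2]-113.7
print("bin est rack",bx-675.2,by-236,bz)
for n in ("scene","side"):
    c=np.load("pics/%s_%s.npz"%(n,sys.argv[1])); P=cloud({k:c[k] for k in c.files}).reshape(-1,3); C=c["color"].reshape(-1,3).astype(int)
    g=np.isfinite(P[:,2])&(C[:,1]-C[:,0]>4)
    P=P[g]; X=P[:,:2]@ex-bx; Y=P[:,:2]@ey-by; Z=P[:,2]-bz
    for nm,m in (("frontrim z (46)",(abs(X+52)<6)&(abs(Y)<48)&(Z>20)),("back rim z (70)",(abs(X-53)<5)&(abs(Y)<45)&(Z>40))):
        print(n,nm,m.sum(),np.percentile(Z[m],[90,95,98]) if m.any() else "")
    m=(abs(Y)<48)&(Z>5)&(Z<40)&(X<-40); print(n,"front face x(-55)",np.percentile(X[m],[5,25,50]))
    a=np.polyfit(Z[m&(X<-50)],X[m&(X<-50)],1); print("  tilt rad",a[0])
    m=(abs(X)<45)&(Z>5)&(Z<45); print(n,"sides y",np.percentile(Y[m],[2,20,80,98]))
E
python3 e.py 1
```

```text
bin est rack -89.84237052569813 -95.07399042897995 91.05194490545135
scene frontrim z (46) 351 [47.2731926  47.89601642 48.69005962]
scene back rim z (70) 321 [68.71291493 69.41403754 70.00842727]
scene front face x(-55) [-56.731526   -55.93587168 -55.18754923]
  tilt rad -0.004221633863550612
scene sides y [-57.66130747 -56.83673842  49.50722592  50.7674681 ]
side frontrim z (46) 117 [48.52059481 49.24736208 49.52524545]
side back rim z (70) 161 [70.03130285 70.74537744 70.97953387]
side front face x(-55) [-55.10743813 -54.43522479 -54.11645096]
  tilt rad 0.011199001724200247
side sides y [-58.19001682 -56.53675812  49.65406173  51.94068886]
```

arm_command([
  {"dx":0.002,"dy":0,"dz":-0.001,"yaw":0},
  {"dx":0.004,"dy":0,"dz":-0.002,"yaw":0},
  {"dx":0.005,"dy":-0.001,"dz":-0.001,"yaw":0},
  {"dx":0.004,"dy":0,"dz":-0.001,"yaw":0},
  {"dx":0.002,"dy":0,"dz":0,"yaw":0},
  {"dx":0.001,"dy":0,"dz":0,"yaw":0},
  {"dx":0,"dy":0,"dz":0,"yaw":0},
  {"dx":0,"dy":0,"dz":0,"yaw":0},
])

```text
t: 8.7
eef_pos: [622.1, 96.1, 199.7]
tcp_rot: [3.142, 0.0, 1.497]
ft_force: [-0.6, 0.8, -2.6]
opening: 0.127
grip_force: 30.0
```

arm_command([
  {"dx":0.001,"dy":0,"dz":0,"yaw":0},
  {"dx":0,"dy":0,"dz":0,"yaw":0},
  {"dx":0,"dy":0,"dz":0,"yaw":0},
])

```text
t: 9.0
eef_pos: [623.1, 96.2, 199.7]
tcp_rot: [3.141, -0.0, 1.497]
ft_force: [-0.3, -0.3, -2.4]
opening: 0.123
grip_force: 30.0
```

arm_command([
  {"dx":0.001,"dy":0,"dz":0,"yaw":0},
  {"dx":0,"dy":0,"dz":0,"yaw":0},
  {"dx":0,"dy":0,"dz":0,"yaw":0},
])

```text
t: 9.3
eef_pos: [624.2, 96.1, 199.7]
tcp_rot: [3.142, 0.0, 1.497]
ft_force: [0.6, -0.3, -3.4]
opening: 0.122
grip_force: 30.0
```

arm_command([
  {"dx":0.001,"dy":0,"dz":0,"yaw":0},
  {"dx":0,"dy":0,"dz":0,"yaw":0},
  {"dx":0,"dy":0,"dz":0,"yaw":0},
])

```text
t: 9.6
eef_pos: [625.2, 96.1, 199.6]
tcp_rot: [3.142, 0.0, 1.497]
ft_force: [-0.1, -0.6, -3.2]
opening: 0.123
grip_force: 30.0
```

arm_command([
  {"dx":0.0005,"dy":0,"dz":0,"yaw":0},
  {"dx":0,"dy":0,"dz":0,"yaw":0},
  {"dx":0,"dy":0,"dz":0,"yaw":0},
])

```text
t: 9.9
eef_pos: [625.7, 96.1, 199.6]
tcp_rot: [3.142, 0.0, 1.497]
ft_force: [-0.1, -0.2, -3.7]
opening: 0.124
grip_force: 30.0
```

Bin x is now estimated at −68.2 with no contact yet; keep feeling forward.

arm_command([
  {"dx":0.0005,"dy":0,"dz":0,"yaw":0},
  {"dx":0,"dy":0,"dz":0,"yaw":0},
  {"dx":0,"dy":0,"dz":0,"yaw":0},
])

```text
t: 10.2
eef_pos: [626.2, 96.1, 199.7]
tcp_rot: [3.142, 0.0, 1.497]
ft_force: [-0.6, -0.2, -3.3]
opening: 0.126
grip_force: 30.0
```

arm_command([
  {"dx":0.0005,"dy":0,"dz":0,"yaw":0},
  {"dx":0,"dy":0,"dz":0,"yaw":0},
  {"dx":0,"dy":0,"dz":0,"yaw":0},
])

```text
t: 10.5
eef_pos: [626.5, 96.2, 199.6]
tcp_rot: [-3.141, -0.0, 1.497]
ft_force: [-1.6, 0.1, -2.8]
opening: 0.121
grip_force: 30.0
```

arm_command([
  {"dx":0.0005,"dy":0,"dz":0,"yaw":0},
  {"dx":0,"dy":0,"dz":0,"yaw":0},
  {"dx":0,"dy":0,"dz":0,"yaw":0},
])

```text
t: 10.8
eef_pos: [626.9, 96.2, 199.6]
tcp_rot: [-3.141, 0.0, 1.497]
ft_force: [-3.7, 0.2, -1.4]
opening: 0.126
grip_force: 30.0
```

arm_command([
  {"dx":-0.0018,"dy":0.0001,"dz":0,"yaw":0},
  {"dx":0,"dy":0,"dz":-0.002,"yaw":0},
  {"dx":0,"dy":0,"dz":-0.002,"yaw":0},
  {"dx":0,"dy":0,"dz":-0.001,"yaw":0},
  {"dx":0,"dy":0,"dz":0,"yaw":0},
  {"dx":0,"dy":0,"dz":0,"yaw":0},
])

```text
t: 11.4
eef_pos: [625.5, 96.2, 194.7]
tcp_rot: [3.141, -0.0, 1.497]
ft_force: [-1.0, -0.0, -2.8]
opening: 0.125
grip_force: 30.0
```

arm_command([
  {"dx":0,"dy":0,"dz":-0.001,"yaw":0},
  {"dx":0,"dy":0,"dz":-0.001,"yaw":0},
  {"dx":0,"dy":0,"dz":-0.001,"yaw":0},
  {"dx":0,"dy":0,"dz":0,"yaw":0},
  {"dx":0,"dy":0,"dz":0,"yaw":0},
])

```text
t: 11.9
eef_pos: [625.4, 96.2, 191.6]
tcp_rot: [3.142, -0.0, 1.497]
ft_force: [-0.5, 0.2, -3.7]
opening: 0.125
grip_force: 30.0
```

arm_command([
  {"dx":0,"dy":0,"dz":-0.001,"yaw":0},
  {"dx":0,"dy":0,"dz":-0.0005,"yaw":0},
  {"dx":0,"dy":0,"dz":0,"yaw":0},
  {"dx":0,"dy":0,"dz":0,"yaw":0},
])

```text
t: 12.3
eef_pos: [625.4, 96.2, 190.2]
tcp_rot: [3.142, 0.0, 1.497]
ft_force: [0.2, 0.8, -3.1]
opening: 0.124
grip_force: 30.0
```

arm_command([
  {"dx":0,"dy":0,"dz":-0.001,"yaw":0},
  {"dx":0,"dy":0,"dz":-0.001,"yaw":0},
  {"dx":0,"dy":0,"dz":-0.001,"yaw":0},
  {"dx":0,"dy":0,"dz":0,"yaw":0},
  {"dx":0,"dy":0,"dz":0,"yaw":0},
])

```text
t: 12.8
eef_pos: [625.4, 96.2, 187.1]
tcp_rot: [3.142, 0.0, 1.497]
ft_force: [-0.8, -0.2, -3.0]
opening: 0.126
grip_force: 30.0
```

arm_command([
  {"dx":0,"dy":0,"dz":-0.001,"yaw":0},
  {"dx":0,"dy":0,"dz":-0.001,"yaw":0},
  {"dx":0,"dy":0,"dz":-0.001,"yaw":0},
  {"dx":0,"dy":0,"dz":-0.001,"yaw":0},
  {"dx":0,"dy":0,"dz":0,"yaw":0},
  {"dx":0,"dy":0,"dz":0,"yaw":0},
])

```text
t: 13.4
eef_pos: [625.4, 96.2, 183.1]
tcp_rot: [3.142, 0.0, 1.497]
ft_force: [0.2, -0.7, -2.8]
opening: 0.129
grip_force: 30.0
```

arm_command([
  {"dx":0,"dy":0,"dz":-0.001,"yaw":0},
  {"dx":0,"dy":0,"dz":-0.001,"yaw":0},
  {"dx":0,"dy":0,"dz":-0.001,"yaw":0},
  {"dx":0,"dy":0,"dz":0,"yaw":0},
  {"dx":0,"dy":0,"dz":0,"yaw":0},
])

```text
t: 13.9
eef_pos: [625.4, 96.2, 180.1]
tcp_rot: [-3.142, 0.0, 1.497]
ft_force: [-0.5, -0.8, -2.5]
opening: 0.126
grip_force: 30.0
```

arm_command([
  {"dx":0,"dy":0,"dz":-0.001,"yaw":0},
  {"dx":0,"dy":0,"dz":-0.001,"yaw":0},
  {"dx":0,"dy":0,"dz":0,"yaw":0},
  {"dx":0,"dy":0,"dz":0,"yaw":0},
])

```text
t: 14.3
eef_pos: [625.3, 96.2, 178.1]
tcp_rot: [-3.142, -0.0, 1.497]
ft_force: [-0.5, 0.7, -3.3]
opening: 0.121
grip_force: 30.0
```

arm_command([
  {"dx":0,"dy":0,"dz":-0.0005,"yaw":0},
  {"dx":0,"dy":0,"dz":-0.0005,"yaw":0},
  {"dx":0,"dy":0,"dz":0,"yaw":0},
  {"dx":0,"dy":0,"dz":0,"yaw":0},
])

```text
t: 14.7
eef_pos: [625.4, 96.2, 177.1]
tcp_rot: [3.142, -0.0, 1.497]
ft_force: [0.7, -0.5, -3.2]
opening: 0.124
grip_force: 30.0
```

arm_command([
  {"dx":0,"dy":0,"dz":-0.0005,"yaw":0},
  {"dx":0,"dy":0,"dz":0,"yaw":0},
  {"dx":0,"dy":0,"dz":0,"yaw":0},
])

```text
t: 15.0
eef_pos: [625.4, 96.2, 176.7]
tcp_rot: [3.141, -0.0, 1.497]
ft_force: [0.4, -0.8, -3.0]
opening: 0.122
grip_force: 30.0
```

arm_command([
  {"dx":0,"dy":0,"dz":-0.0005,"yaw":0},
  {"dx":0,"dy":0,"dz":0,"yaw":0},
  {"dx":0,"dy":0,"dz":0,"yaw":0},
])

```text
t: 15.3
eef_pos: [625.4, 96.3, 176.1]
tcp_rot: [3.142, -0.0, 1.497]
ft_force: [-0.1, -0.2, -4.0]
opening: 0.123
grip_force: 30.0
```

arm_command([
  {"dx":0,"dy":0,"dz":-0.0005,"yaw":0},
  {"dx":0,"dy":0,"dz":0,"yaw":0},
  {"dx":0,"dy":0,"dz":0,"yaw":0},
])

```text
t: 15.6
eef_pos: [625.4, 96.2, 175.6]
tcp_rot: [3.142, -0.0, 1.497]
ft_force: [0.3, -0.3, -3.6]
opening: 0.123
grip_force: 30.0
```

arm_command([
  {"dx":0,"dy":0,"dz":-0.0005,"yaw":0},
  {"dx":0,"dy":0,"dz":0,"yaw":0},
  {"dx":0,"dy":0,"dz":0,"yaw":0},
])

```text
t: 15.9
eef_pos: [625.4, 96.2, 175.2]
tcp_rot: [3.141, 0.0, 1.497]
ft_force: [0.3, 0.9, -1.4]
opening: 0.121
grip_force: 30.0
```

arm_command([
  {"dx":0,"dy":0,"dz":-0.0005,"yaw":0},
  {"dx":0,"dy":0,"dz":0,"yaw":0},
  {"dx":0,"dy":0,"dz":0,"yaw":0},
])

```text
t: 16.2
eef_pos: [625.3, 96.2, 175.0]
tcp_rot: [3.141, -0.0, 1.497]
ft_force: [-3.1, 0.3, 3.1]
opening: 0.12
grip_force: 30.0
```

arm_command([
  {"dx":0,"dy":0,"dz":0,"yaw":0},
  {"dx":0,"dy":0,"dz":0,"yaw":0},
  {"dx":0,"dy":0,"dz":0,"yaw":0},
])

```text
t: 16.5
eef_pos: [625.3, 96.3, 174.9]
tcp_rot: [3.141, -0.0, 1.497]
ft_force: [-4.5, -0.1, 5.2]
opening: 0.124
grip_force: 30.0
```

arm_command([
  {"dx":0,"dy":0,"dz":0.0003,"yaw":0},
  {"dx":0,"dy":0,"dz":0,"yaw":0},
  {"dx":0,"dy":0,"dz":0,"yaw":0},
])

```text
t: 16.8
eef_pos: [625.4, 96.2, 175.0]
tcp_rot: [3.142, 0.0, 1.497]
ft_force: [-4.1, 1.2, 3.3]
opening: 0.124
grip_force: 30.0
```

```bash
python3 d.py 2; python3 e.py 2
```

```text
[625.35122395  96.25042676 174.96042073] [ 3.14155276e+00 -1.64861293e-05  1.49723966e+00] [-3.89814577 -0.6545502   3.79000028] [-0.06439418  0.45288079 -0.02055325]
bin est rack -68.57737873691292 -94.20845973730204 61.260420731428795
scene frontrim z (46) 307 [47.06033091 47.86067187 48.42023456]
scene back rim z (70) 305 [68.80603792 69.7404983  70.26237174]
scene front face x(-55) [-56.10786337 -55.38683769 -54.59234871]
  tilt rad -0.0030569974317638834
scene sides y [-57.73552636 -56.89657234  49.58471086  50.91215719]
side frontrim z (46) 124 [48.59082181 49.17314595 49.68307651]
side back rim z (70) 131 [69.97580741 70.3663671  71.02983693]
side front face x(-55) [-54.15102234 -53.76951555 -53.42034813]
  tilt rad -0.0059375286789793025
side sides y [-58.0267305  -56.43290215  49.84110485  52.02670933]
```

View pics/v2.png

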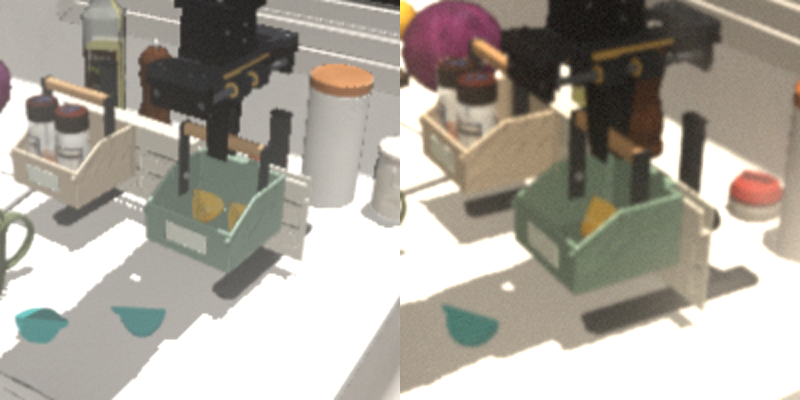

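arm_command([
  {"dx":-0.0003,"dy":0,"dz":0.0003,"yaw":0},
  {"dx":0.0001,"dy":0.001,"dz":0,"yaw":0},
  {"dx":0.0001,"dy":0.002,"dz":0,"yaw":0},
  {"dx":0.0002,"dy":0.002,"dz":0,"yaw":0},
  {"dx":0.0001,"dy":0.002,"dz":0,"yaw":0},
  {"dx":0.0001,"dy":0.001,"dz":0,"yaw":0},
  {"dx":0,"dy":0,"dz":0,"yaw":0},
  {"dx":0,"dy":0,"dz":0,"yaw":0},
])

```text
t: 17.7
eef_pos: [625.6, 104.4, 175.2]
tcp_rot: [3.142, -0.0, 1.497]
ft_force: [0.2, 0.2, -1.5]
opening: 0.119
grip_force: 30.0
```

arm_command([
  {"dx":0.0001,"dy":0.001,"dz":0,"yaw":0},
  {"dx":0.0002,"dy":0.003,"dz":0,"yaw":0},
  {"dx":0.0003,"dy":0.004,"dz":0,"yaw":0},
  {"dx":0.0003,"dy":0.004,"dz":0,"yaw":0},
  {"dx":0.0002,"dy":0.003,"dz":0,"yaw":0},
  {"dx":0.0001,"dy":0.001,"dz":0,"yaw":0},
  {"dx":0,"dy":0,"dz":0,"yaw":0},
  {"dx":0,"dy":0,"dz":0,"yaw":0},
])

```text
t: 18.5
eef_pos: [626.8, 120.4, 175.3]
tcp_rot: [3.142, -0.0, 1.497]
ft_force: [0.4, 1.1, -2.4]
opening: 0.125
grip_force: 30.0
```

arm_command([
  {"dx":0.0001,"dy":0.001,"dz":0,"yaw":0},
  {"dx":0.0001,"dy":0.002,"dz":0,"yaw":0},
  {"dx":0.0002,"dy":0.002,"dz":0,"yaw":0},
  {"dx":0.0001,"dy":0.002,"dz":0,"yaw":0},
  {"dx":0.0002,"dy":0.002,"dz":0,"yaw":0},
  {"dx":0.0001,"dy":0.001,"dz":0,"yaw":0},
  {"dx":0.0001,"dy":0.001,"dz":0,"yaw":0},
  {"dx":0.0001,"dy":0.001,"dz":0,"yaw":0},
  {"dx":0,"dy":0.001,"dz":0,"yaw":0},
  {"dx":0.0001,"dy":0.001,"dz":0,"yaw":0},
  {"dx":0,"dy":0,"dz":0,"yaw":0},
])

```text
t: 19.6
eef_pos: [628.0, 134.4, 175.2]
tcp_rot: [3.142, -0.0, 1.497]
ft_force: [0.1, -0.3, -1.8]
opening: 0.117
grip_force: 30.0
```

arm_command([
  {"dx":0.0001,"dy":0.001,"dz":0,"yaw":0},
  {"dx":0.0002,"dy":0.002,"dz":0,"yaw":0},
  {"dx":0.0001,"dy":0.002,"dz":0,"yaw":0},
  {"dx":0.0002,"dy":0.002,"dz":0,"yaw":0},
  {"dx":0.0001,"dy":0.002,"dz":0,"yaw":0},
  {"dx":0.0001,"dy":0.001,"dz":0,"yaw":0},
  {"dx":0,"dy":0,"dz":0,"yaw":0},
])

```text
t: 20.3
eef_pos: [628.8, 144.5, 175.3]
tcp_rot: [3.142, -0.0, 1.497]
ft_force: [-0.2, 0.8, -2.5]
opening: 0.122
grip_force: 30.0
```

arm_command([
  {"dx":0.0001,"dy":0.001,"dz":0,"yaw":0},
  {"dx":0.0001,"dy":0.002,"dz":0,"yaw":0},
  {"dx":0.0002,"dy":0.003,"dz":0,"yaw":0},
  {"dx":0.0002,"dy":0.003,"dz":0,"yaw":0},
  {"dx":0.0002,"dy":0.003,"dz":0,"yaw":0},
  {"dx":0.0002,"dy":0.003,"dz":0,"yaw":0},
  {"dx":0.0002,"dy":0.003,"dz":0,"yaw":0},
  {"dx":0.0002,"dy":0.003,"dz":0,"yaw":0},
  {"dx":0.0001,"dy":0.002,"dz":0,"yaw":0},
  {"dx":0.0001,"dy":0.001,"dz":0,"yaw":0},
  {"dx":0,"dy":0,"dz":0,"yaw":0},
])

```text
t: 21.4
eef_pos: [630.4, 168.4, 175.3]
tcp_rot: [3.141, -0.0, 1.497]
ft_force: [0.0, 0.4, -2.2]
opening: 0.126
grip_force: 30.0
```

arm_command([
  {"dx":0,"dy":0.001,"dz":0,"yaw":0},
  {"dx":0.0001,"dy":0.002,"dz":0,"yaw":0},
  {"dx":0.0002,"dy":0.003,"dz":0,"yaw":0},
  {"dx":0.0002,"dy":0.003,"dz":0,"yaw":0},
  {"dx":0.0002,"dy":0.003,"dz":0,"yaw":0},
  {"dx":0.0002,"dy":0.003,"dz":0,"yaw":0},
  {"dx":0.0001,"dy":0.002,"dz":0,"yaw":0},
  {"dx":0.0001,"dy":0.001,"dz":0,"yaw":0},
  {"dx":0,"dy":0,"dz":0,"yaw":0},
])

```text
t: 22.3
eef_pos: [631.5, 186.4, 175.3]
tcp_rot: [3.141, -0.0, 1.497]
ft_force: [-0.4, 0.0, -1.9]
opening: 0.125
grip_force: 30.0
```

arm_command([
  {"dx":0.0001,"dy":0.001,"dz":0,"yaw":0},
  {"dx":0.0001,"dy":0.001,"dz":0,"yaw":0},
  {"dx":0.0001,"dy":0.001,"dz":0,"yaw":0},
  {"dx":0,"dy":0,"dz":0,"yaw":0},
  {"dx":0,"dy":0,"dz":0,"yaw":0},
])

```text
t: 22.8
eef_pos: [631.8, 189.3, 175.2]
tcp_rot: [3.141, -0.0, 1.497]
ft_force: [0.5, -0.4, -2.7]
opening: 0.123
grip_force: 30.0
```

arm_command([
  {"dx":0.0001,"dy":0.001,"dz":0,"yaw":0},
  {"dx":0.0001,"dy":0.001,"dz":0,"yaw":0},
  {"dx":0.0001,"dy":0.001,"dz":0,"yaw":0},
  {"dx":0,"dy":0.001,"dz":0,"yaw":0},
  {"dx":0,"dy":0,"dz":0,"yaw":0},
  {"dx":0,"dy":0,"dz":0,"yaw":0},
])

```text
t: 23.4
eef_pos: [632.1, 193.3, 175.3]
tcp_rot: [3.141, -0.0, 1.497]
ft_force: [0.7, 0.5, -1.4]
opening: 0.128
grip_force: 30.0
```

arm_command([
  {"dx":0.0001,"dy":0.001,"dz":0,"yaw":0},
  {"dx":0,"dy":0,"dz":0,"yaw":0},
  {"dx":0,"dy":0,"dz":0,"yaw":0},
])

```text
t: 23.7
eef_pos: [632.2, 194.3, 175.3]
tcp_rot: [3.141, -0.0, 1.497]
ft_force: [-0.1, 0.3, -2.0]
opening: 0.127
grip_force: 30.0
```

arm_command([
  {"dx":0.0001,"dy":0.001,"dz":0,"yaw":0},
  {"dx":0,"dy":0,"dz":0,"yaw":0},
  {"dx":0,"dy":0,"dz":0,"yaw":0},
])

```text
t: 24.0
eef_pos: [632.3, 195.3, 175.3]
tcp_rot: [3.141, -0.0, 1.497]
ft_force: [0.1, 0.4, -2.1]
opening: 0.125
grip_force: 30.0
```

arm_command([
  {"dx":0.0001,"dy":0.0007,"dz":0,"yaw":0},
  {"dx":0,"dy":0,"dz":0,"yaw":0},
  {"dx":0,"dy":0,"dz":0,"yaw":0},
])

```text
t: 24.3
eef_pos: [632.4, 195.9, 175.3]
tcp_rot: [3.141, -0.0, 1.497]
ft_force: [-0.5, -0.2, -2.3]
opening: 0.122
grip_force: 30.0
```

arm_command([
  {"dx":0.0001,"dy":0.0007,"dz":0,"yaw":0},
  {"dx":0,"dy":0,"dz":0,"yaw":0},
  {"dx":0,"dy":0,"dz":0,"yaw":0},
])

```text
t: 24.6
eef_pos: [632.5, 196.7, 175.3]
tcp_rot: [3.141, -0.0, 1.497]
ft_force: [0.2, -0.4, -2.1]
opening: 0.124
grip_force: 30.0
```

arm_command([
  {"dx":0.0001,"dy":0.0007,"dz":0,"yaw":0},
  {"dx":0,"dy":0,"dz":0,"yaw":0},
  {"dx":0,"dy":0,"dz":0,"yaw":0},
])

```text
t: 24.9
eef_pos: [632.5, 197.1, 175.3]
tcp_rot: [-3.142, 0.0, 1.497]
ft_force: [-0.5, -3.2, -1.5]
opening: 0.126
grip_force: 30.0
```

arm_command([
  {"dx":0,"dy":0.0007,"dz":0,"yaw":0},
  {"dx":0,"dy":0,"dz":0,"yaw":0},
  {"dx":0,"dy":0,"dz":0,"yaw":0},
])

```text
t: 25.2
eef_pos: [632.5, 197.3, 175.4]
tcp_rot: [-3.141, 0.001, 1.497]
ft_force: [-0.3, -5.9, -0.0]
opening: 0.125
grip_force: 30.0
```

arm_command([
  {"dx":-0.0001,"dy":-0.001,"dz":0,"yaw":0},
  {"dx":0,"dy":0,"dz":-0.0002,"yaw":0},
  {"dx":0,"dy":0,"dz":0,"yaw":0},
  {"dx":0,"dy":0,"dz":0,"yaw":0},
])

```text
t: 25.6
eef_pos: [632.5, 197.1, 175.2]
tcp_rot: [3.141, 0.0, 1.497]
ft_force: [-0.4, -2.6, -0.3]
opening: 0.122
grip_force: 30.0
```

```bash
python3 d.py 3; python3 e.py 3
```

```text
[632.45947703 197.08195893 175.14882052] [3.14142318e+00 2.95452419e-07 1.49729382e+00] [-0.89418503 -2.20101746 -0.21648872] [-0.51170794  0.12367242 -0.11177322]
bin est rack -68.87293466174981 6.872882699165189 61.44882051717774
scene frontrim z (46) 261 [46.9680045  47.62111088 48.1605683 ]
scene back rim z (70) 206 [64.85560572 66.40923913 67.48591169]
scene front face x(-55) [-57.00597959 -55.97539326 -55.20169745]
  tilt rad 0.0034129684493471152
scene sides y [-57.91153891 -56.85507893  49.749002   987.47362152]
side frontrim z (46) 101 [48.32115827 48.98070566 49.37004506]
side back rim z (70) 79 [66.27202541 67.90413235 69.51612445]
side front face x(-55) [-54.49789912 -53.93980484 -53.60887688]
  tilt rad -0.005098204488581057
side sides y [-58.77407488 -56.8616048   49.3051426   52.39292553]
```

View pics/v3.png

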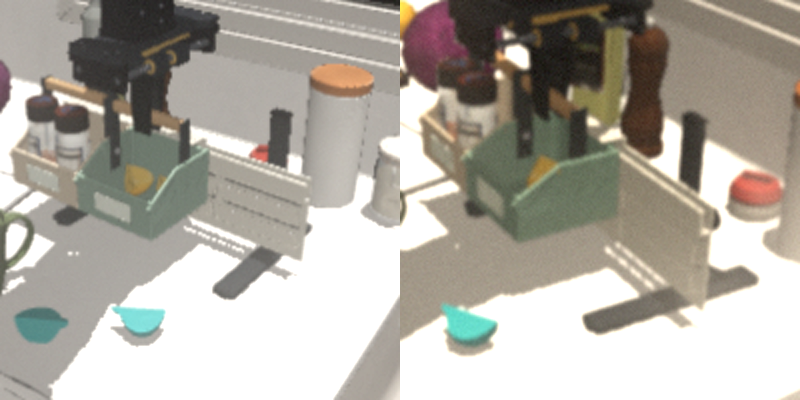

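arm_command([
  {"dx":0,"dy":-0.0004,"dz":-0.0001,"yaw":0},
  {"dx":0,"dy":0,"dz":0,"yaw":0},
  {"dx":0,"dy":0,"dz":0,"yaw":0},
  {"dx":0,"dy":0,"dz":0,"yaw":0},
  {"dx":0,"dy":0,"dz":0,"yaw":0},
  {"dx":0,"dy":0,"dz":0,"yaw":0},
  {"dx":0,"dy":0,"dz":0,"yaw":0},
  {"dx":0,"dy":0,"dz":0,"yaw":0},
], gripper=0.05)

```text
t: 26.5
eef_pos: [632.5, 196.6, 175.0]
tcp_rot: [3.141, 0.0, 1.497]
ft_force: [-0.7, -0.1, -0.9]
opening: 0.524
grip_force: 0.0
```

Released cleanly; go straight up.

arm_command([
  {"dx":0,"dy":0,"dz":0.003,"yaw":0},
  {"dx":0,"dy":0,"dz":0.006,"yaw":0},
  {"dx":0,"dy":0,"dz":0.01,"yaw":0},
  {"dx":0,"dy":0,"dz":0.015,"yaw":0},
  {"dx":0,"dy":0,"dz":0.02,"yaw":0},
  {"dx":0,"dy":0,"dz":0.02,"yaw":0},
  {"dx":0,"dy":0,"dz":0.02,"yaw":0},
  {"dx":0,"dy":0,"dz":0.01,"yaw":0},
  {"dx":0,"dy":0,"dz":0,"yaw":0},
  {"dx":0,"dy":0,"dz":0,"yaw":0},
  {"dx":0,"dy":0,"dz":0,"yaw":0},
])

```text
t: 27.6
eef_pos: [632.2, 196.6, 277.9]
tcp_rot: [-3.14, 0.0, 1.497]
ft_force: [0.2, -0.3, -0.5]
opening: 0.525
grip_force: 0.0
```

```bash
python3 d.py 4; sed -i 's/^s=state.*/bx,by,bz=675.2-68,241,62/; s/^print("bin est.*//' e.py; python3 e.py 4
```

```text
[632.26832482 196.55089521 278.0003281 ] [-3.14020115e+00  4.54420020e-04  1.49719424e+00] [-0.64655776  0.48900903  0.39688221] [-0.03379064  0.09061307  0.02154293]
scene frontrim z (46) 228 [42.91113453 43.37221749 43.96576334]
scene back rim z (70) 194 [65.58298326 66.99821413 67.97838237]
scene front face x(-55) [-57.26260215 -56.05431669 -55.27236429]
  tilt rad -0.03924343963397888
scene sides y [-56.01234833 -54.96060416  51.64673435 989.35330924]
side frontrim z (46) 76 [44.29387969 44.69838559 45.03044199]
side back rim z (70) 56 [68.22135541 69.05358598 69.51216988]
side front face x(-55) [-55.18236408 -54.35901808 -53.97579989]
  tilt rad -0.04530060710052071
side sides y [-56.89575621 -55.0427464   51.15722763  54.21103172]
```

View pics/v4.png

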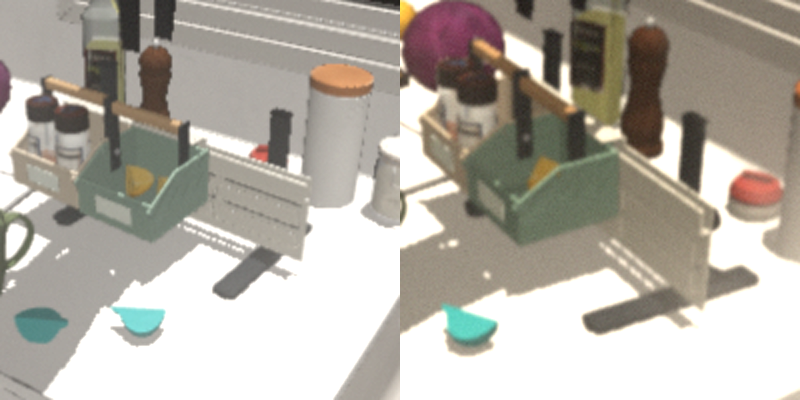

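```bash
python3 -c "
from cell import job_done; print(job_done())"
```

```text
the job is handed in; nothing more can be done
None
```

The green bin hangs on the rail under the hood, up against the beige bin, with its lemons in it and the gripper clear. I handed the job in at about 28 s; no verdict came back. In the last picture it tilts forward about 0.045 rad (limit 0.1).

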